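# Lock the sample box with a key whose keyway must be felt for

### The job

The grey sample lockbox is shut but not locked, and a dish has been left standing on its keyhole: set that dish down flat in the white tray, beside the dish already there. Then take the yellow key from its blue stand, put it upright into the keyhole and, pressing only gently, turn it to and fro until it drops fully home, then turn it clockwise as far as it goes so that the bolt shoots into its keeper. Leave the key standing fully home in the lock and disturb nothing else on the table.

Things in the scene. Friction and masses are not known exactly. Their poses are not given: they have to be found in the camera images.
- safe: The lockbox, fixed, grey: 100 (x) x 120 (y) x 50 mm high, origin at the centre of its underside, x away from the robot at yaw 0. A red tick on the lid, between the keyhole and the far edge, shows the x axis. On the lid, along y and 40 mm from the centre towards -x, lies the sliding bolt with its guides and brass keeper, up to 10 mm above the lid
- keyhole (a point): Centre of the keyhole's mouth at the top of its steel ring, 52 mm above the table, 10 mm from the lockbox's centre towards +x; axes as the lockbox. The ring is 34 mm wide outside and 2 mm proud of the lid. The hole is a round bore 20 mm wide and 16 mm deep
- bore_bottom (a point): Centre of the bore's bottom, 16 mm below its mouth; axes as the lockbox. Here lies the dark core with a slot 18.4 x 8.0 mm. The slot's direction is hidden: at the start anywhere within 0.5 rad either way of the lockbox's x axis. The key's blade rests on the core until in line with the slot (within about 0.2 rad), then it can go 12 mm deeper; home, it has that play each way
- key_grip (a point): Point in the key's yellow bow where to grip it. z runs up along the key, x along its broad side. The bow is 34 (x) x 10 (y) x 44 mm high: its top is 18 mm above this point, its lower edge 26 mm below. Blade and bow lie in one plane; a half turn makes no difference. About 70 g. At the start it stands upright in its stand, free to turn
- key_shoulder (a point): Underside of the key's round shoulder (26 mm wide, 4 mm high, just under the bow), 30 mm below the grip point, axes as there. Fully home, the shoulder sits on the keyhole's steel ring
- key_tip (a point): Centre of the lower end of the key's flat blade, 28 mm below the shoulder's underside and 58 mm below the grip point, axes as there. The blade is 15 (along x) x 5 (along y) x 14 mm high, with a 10 mm round shank above it
- keyway_spring (a joint): How far the core has been pushed down against its spring (m): 0 at rest, 4000 N/m (so about 1 mm for 4 N), 0.008 at most. It returns to 0 when the blade drops into the slot. More than 0.006 is too rough
- lock (a joint): Turn of the core (rad): 0 unlocked at the start, grows clockwise seen from above, stops at 0.6, locked. It needs about 0.1 N m and stays where it is left. The slot turns with it, and it drives the bolt 21 mm into the keeper
- key_stand: Blue block 46 x 46 x 36 mm, fixed; origin at the centre of its underside. The key stands in a round hole 19 mm wide and 32 mm deep in its top, its shoulder resting on the block, its grip point 66 mm above the table
- dish_mid (a point): Centre of the lidded clear dish that stands on the keyhole's ring, 58 mm wide (the upper 9 mm) and 15 mm high, about 18 g; z is up. To be moved into the tray
- tray_floor (a point): Centre of the white tray's inner floor, 2 mm above the table. The tray is fixed, inside 166 (along its x) x 246 mm (along its y), with a rim 18 mm above the table
- other_dish_mid (a point): Centre of a second, equal dish already lying in the tray, anywhere in it
- bottle_mid (a point): Half-way up a white bottle with a blue cap, 48 mm wide, 105 mm high: leave it
- case_mid (a point): Half-way up a clear case with a black cap, 36 mm wide, 54 mm high: leave it
- oil_mid (a point): Half-way up a small white bottle with a black cap, 42 mm wide, 88 mm high, behind the lockbox: leave it
- beaker_mid (a point): Half-way up a small glass beaker, 42 mm wide, 50 mm high: leave it. Nearby, between it and the lockbox, stands the fixed black micromanipulator, and in front of that a joystick box; nothing nearer to the robot than the microscope is higher than 200 mm

How it is judged (in metres and radians):
On the way, in this order (a step that is already met when the one before it is completed fails the run):
1. the dish stands flat in the tray (x of dish_mid in the frame of tray_floor between -0.06 and 0.06 m and y of dish_mid in the frame of tray_floor between -0.1 and 0.1 m and z of dish_mid in the frame of tray_floor between 0 and 0.012 m and angle between dish_mid's own z axis and vertical below 0.1 rad), for 0.2 s.
2. the key has dropped fully home in the unlocked keyway (z of key_tip in the frame of keyhole below -0.026 m and horizontal distance between key_tip and keyhole below 0.004 m and angle between key_grip's own z axis and vertical below 0.12 rad and value of joint lock below 0.3 rad), for 0.1 s.
3. the lock is turned to its stop (z of key_tip in the frame of keyhole below -0.026 m and horizontal distance between key_tip and keyhole below 0.004 m and angle between key_grip's own z axis and vertical below 0.12 rad and value of joint lock above 0.53 rad), for 0.2 s.
At the end, for the whole second after the job is handed in: The lock is turned at least 0.53 rad clockwise of its 0.6 rad; the key stands in it fully home (tip at least 26 mm below the top of the ring, within 4 mm of its axis, upright within 0.12 rad) and released; the dish lies flat on the tray's floor (within 0.1 rad) (all of step 1 and all of step 3); the robot touches nothing.
It fails at once if the other dish, a bottle, the case or the beaker is moved more than 30 mm (distance of any of other_dish_mid, bottle_mid, case_mid, oil_mid, beaker_mid from where it was at the start of the episode above 0.03 m).
It fails at once if the core is pressed down roughly (more than 6 mm, 24 N) (value of joint keyway_spring above 0.006 m).
It also fails if it takes over 72 s, if anything falls off the work surface, if the arm or the gripper's body presses on something with over 40 N, if the wrist force passes 120 N, or if a joint passes its speed limit or range.

### The arm

A 6-joint arm with a two-finger parallel gripper is mounted at the origin on a cart in front of the work surface, level with it; the furniture and walls round the work are solid. World frame = base frame: x ahead of the robot, y to its left, z up, the work surface at z = 0. Lengths are in m, angles in degrees, forces in N, time in s.
With the tool pointing down it reaches from about 0.35 to 0.725 m from the base axis. Payload 4.3 kg.
Tool frame: the origin (TCP) lies at the very end of the fingers, on their centre line; the grasp point (between the pads) lies behind it (hold_point_z is the z of the grasp point in the tool frame, in m); z points along the fingers, y is the direction in which the jaws open and shut (so a half turn about z gives the same grasp; the last joint's range is limited). The gripper opens to 85 mm and grips with 20 to 120 N. Pads are 22 mm wide; open, the fingers measure 114 mm over their backs; the gripper's body (76 mm by 85 mm) begins 54 mm behind the grasp point. The pads swing forward as they close: fully open they stand 13 mm farther back than shut.
Start: joints at [-76.163, 21.618, 4.641, 73.018, 0, 83.68], TCP at [0.198, -0.54, 0.231] pointing down, gripper open.
Joint ranges: [-156.06, 156.06], [-48.1, 94.91], [-58.44, 69.94], [-101.28, 121.22], [-78.64, 73.56], [-180, 180]. Speed limits (degrees/s): [147.25, 147.25, 180, 180, 180, 180].

### API

Orientations are given as [roll, pitch, yaw] about the fixed x, y, z axes, in that order (R = Rz(yaw) Ry(pitch) Rx(roll)).
In Python, from station import sense, grab_frame, calibration, finish_job, hold_point_z gives the robot as it stands.
- The arm moves only by the tool jog_arm, never from a script. Its argument "series" is a list of rows, each a list of 3 entries, a list of its own where there are three numbers: the shift along the tool's x, y, z normalised to -1 to 1, where 1 is 30 cm, then the turn, a rotation vector about the tool's x, y, z normalised to -1 to 1, where 1 is 45 degrees, then the opening, from 0 (shut) to 1 (fully open). A call has 1 to 5 rows; each row is the pose to reach, as a shift and turn from the pose measured when the call began, along the tool's axes at that moment; what a row does not reach only later rows make up. A row lasts 1/10 s, in which the tool goes at most 50 mm and 8.59 degrees, less where a joint would pass 70% of its speed; a pose out of reach is approached as far as the arm can. A call with a number of a shift or a turn outside -1 to 1 is refused whole. A call with a gripper value outside its range is refused whole. The fingers move at their own pace and stop on an object; "newtons" is the grip in N (left out, the last holds). Time passes only in rows, so rows that repeat a pose let the fingers close. It gives the time, the measured TCP pose, the force and the opening at its end, in the units of the state.
- sense(): the state, without advancing time (a new reading comes with each control period).
- grab_frame(name): name is "scene" or "top"; returns the picture (400x640x3 uint8, blue, green, red); there is no depth.
- calibration(name): a dict with "fx", "fy", "cx", "cy" (pixels), "rvec" (rotation vector, rad) and "tvec" (3), from world to camera coordinates, as OpenCV has them. Camera axes: x right, y down, z forward; pixel columns grow to the right and rows downward; lengths in m; the calibration is good to about 2 mm. A picture is of the moment at which its call begins. calibration takes no time and is no camera call.
- finish_job(): hands the job in, once; it reports no verdict.
The state is a dict: "time_s": time; "joint_pos": joint angles; "qd": joint speeds; "joint_torque": joint torques, N m; "tool_pos": TCP position; "tcp_rot": TCP orientation; "force": force on the tool from outside, world axes, zero at the start; "ft_torque": the same for the moment, N m; "gripper_width": finger opening in m.
Only numpy, scipy, OpenCV 4.12 (cv2) and the standard library are available. Lean on these libraries where they do the work, as an engineer would, in place of code of your own. Each camera call takes 0.05 s, during which the arm holds its last target. There are 200 camera calls.

## Working session

There is one attempt and no reset: what is moved stays moved. The work goes in short steps, Python scripts to look and compute and a tool call to move; the robot and the scene stay as the last step left them, time stands still between calls to the robot, and variables do not carry over. Pictures are saved under pics/ and viewed, about 8 in all and at most 12, crops included, and the job is handed in when it is done.

Besides the shell and the picture viewer there is one more tool, called after "Call:" as a command line: name --argument value ..., lists and objects as JSON in quotes. jog_arm: Moves the arm, as the interface text tells. Scaled input: -1 to 1 covers 30 cm each way for a shift and 45 degrees each way for a turn. Its arguments: {"type":"object","properties":{"series":{"type":"array"},"newtons":{"type":"number"}},"required":["series"]}

```bash
ls; mkdir -p pics; python3 - <<'E'
from station import *
import cv2
print(sense(), hold_point_z)
for n in("scene","top"):
    cv2.imwrite(f"pics/{n}0.png",grab_frame(n)); print(n,calibration(n))
E
```

```text
pics
{'time_s': 0.0, 'joint_pos': array([-7.61636779e+01,  2.16632750e+01,  4.56216537e+00,  7.30193506e+01,
        7.21643104e-04,  8.36813855e+01]), 'qd': array([-0.04090331, -0.13312293,  0.10419467,  0.00996606, -0.049323  ,
       -0.00891374]), 'joint_torque': array([-1.80836167e-03, -4.63607597e+01,  2.69874769e+01,  2.09129392e-02,
        6.17204046e-05, -8.29208147e-06]), 'tool_pos': array([ 0.19798056, -0.53912746,  0.23034198]), 'tcp_rot': array([-1.79880351e+02, -1.39747626e-02,  2.01549213e+01]), 'force': array([-0.10278215, -1.08985966, -0.10529453]), 'ft_torque': array([0.00627652, 0.01285721, 0.05717042]), 'gripper_width': 0.08508686961873242} -0.0187
scene {'fx': 506.89303370807676, 'fy': 506.89303370807676, 'cx': 323.78582672527693, 'cy': 203.37439237468394, 'rvec': array([ 2.15933809,  0.89157371, -0.38019852]), 'tvec': array([-0.40203798, -0.18589337,  1.55454562])}
top {'fx': 443.2629985306115, 'fy': 443.2629985306115, 'cx': 319.95416920186784, 'cy': 199.16445107455962, 'rvec': array([ 2.20822274, -2.14765939,  0.08480547]), 'tvec': array([0.02199561, 0.51346788, 1.3531543 ])}
```

```bash
python3 - <<'E'
import cv2
for n in("scene","top"):
    im=cv2.imread(f"pics/{n}0.png"); cv2.imwrite(f"pics/{n}0b.png",cv2.resize(im,(800,500),interpolation=cv2.INTER_CUBIC))
E
```

```text
(no output)
```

View pics/scene0b.png

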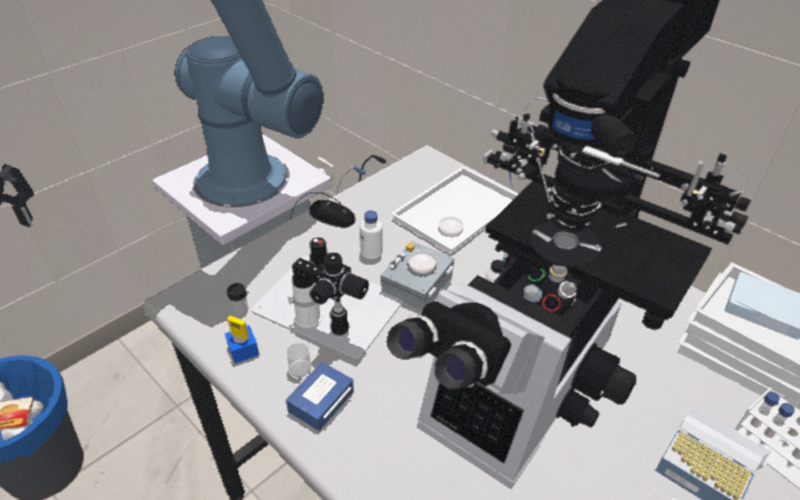

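View pics/top0b.png

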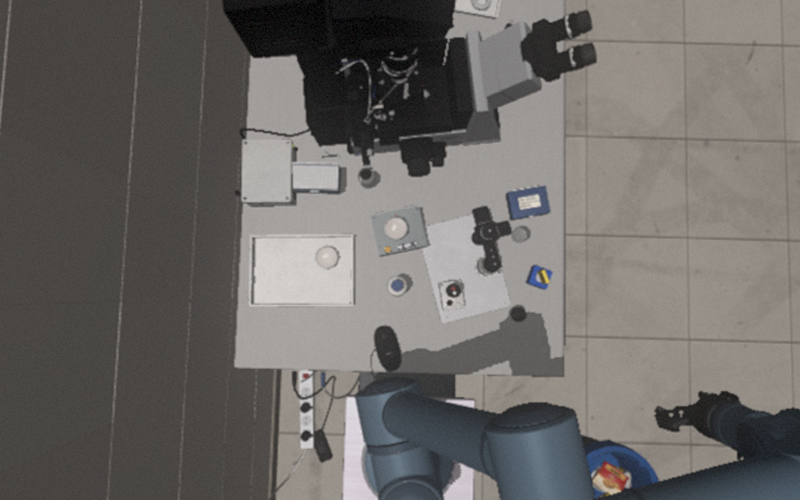

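The scene view shows the key at (237,335) and the dish on the box at (422,264). In the top view the box is at (400,230), the tray at (302,270), the other dish at (327,257), the bottle at (398,285) and the key at (541,276). All positions are in 800x500 pixels. Next I'll segment and crop for exact values.

```bash
cat > h.py <<'E'
import numpy as np, cv2
from station import *
def cam(n):
    c=calibration(n); return np.array([[c['fx'],0,c['cx']],[0,c['fy'],c['cy']],[0,0,1.]]),cv2.Rodrigues(c['rvec'])[0],c['tvec'],c['rvec']
def p2w(n,u,v,z):
    K,R,t,_=cam(n); d=R.T@np.linalg.solve(K,[u,v,1.]); o=-R.T@t; return o+d*(z-o[2])/d[2]
def w2p(n,P):
    K,R,t,r=cam(n); return cv2.projectPoints(np.array(P,float).reshape(-1,1,3),r,t,K,None)[0].reshape(-1,2)
def crop(im,x,y,w,h,s): return cv2.resize(im[y:y+h,x:x+w],(w*s,h*s),interpolation=cv2.INTER_CUBIC)
E
python3 - <<'E'
from h import *
T=cv2.imread('pics/top0.png');S=cv2.imread('pics/scene0.png')
a=np.hstack([crop(T,292,158,56,50,7),crop(T,412,200,56,50,7)])
b=np.hstack([crop(S,300,185,70,44,5),crop(S,170,245,86,44,5)])
b=cv2.resize(b,(a.shape[1],b.shape[0]*a.shape[1]//b.shape[1]))
cv2.imwrite('pics/c1.png',np.vstack([a,b])); print(a.shape,b.shape)
for n,im in(('top',T),('scene',S)):
    hsv=cv2.cvtColor(im,cv2.COLOR_BGR2HSV)
    for nm,lo,hi in(('yellow',(20,140,90),(35,255,255)),('blue',(108,180,60),(125,255,255))):
        m=cv2.inRange(hsv,lo,hi); k,l,st,ce=cv2.connectedComponentsWithStats(m)
        for i in range(1,k):
            if st[i,4]>12: print(n,nm,st[i],ce[i].round(1),p2w(n,*ce[i],.07 if nm=='yellow' else .03).round(3))
print('tray',[p2w('top',u*.8,v*.8,.018).round(3) for u,v in((250,236),(354,236),(354,305),(250,305))])
print('other',p2w('top',327*.8,257*.8,.017).round(3),'dish',p2w('top',396*.8,228*.8,.067).round(3),p2w('scene',422*.8,263*.8,.067).round(3))
print('bottle',p2w('top',398*.8,285*.8,.105).round(3))
E
```

```text
(350, 784, 3) (221, 784, 3)
top yellow [433 216   6  10  17] [435.8 220.5] [ 0.454 -0.31   0.07 ]
scene yellow [326 195   5   5  14] [327.9 196.4] [0.52  0.059 0.07 ]
scene yellow [182 253  16  19 191] [189.9 261.6] [ 0.458 -0.31   0.07 ]
scene yellow [ 10 336   6   3  14] [ 12.8 337. ] [ 0.382 -0.656  0.07 ]
scene blue [181 261  25  28 316] [193.9 278. ] [ 0.471 -0.316  0.03 ]
tray [array([0.535, 0.411, 0.018]), array([0.542, 0.152, 0.018]), array([0.371, 0.146, 0.018]), array([0.364, 0.402, 0.018])]
other [0.488 0.217 0.017] dish [0.559 0.047 0.067] [0.57  0.041 0.067]
bottle [0.422 0.038 0.105]
```

View pics/c1.png

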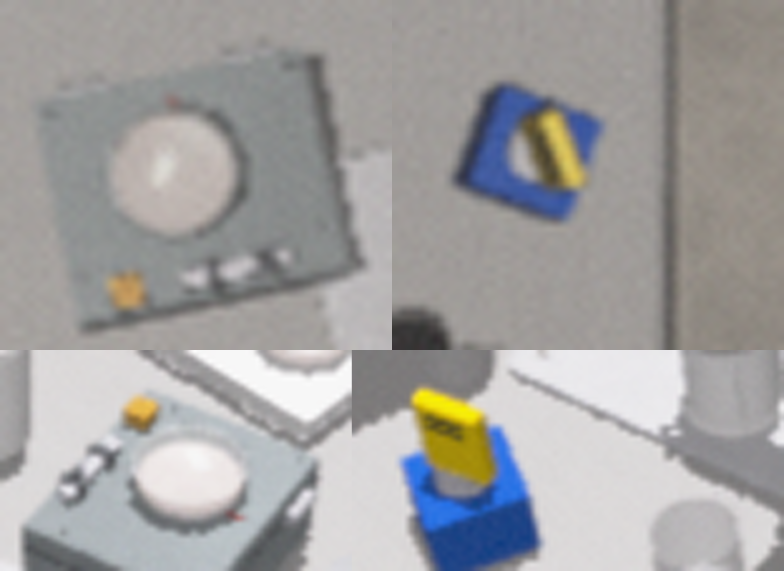

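The crops show the lid with its tick at (172,103), the dish centred at (176,172) and the key's bow running from (540,112) to (577,187). Next I'll fit the geometry in both cameras.

```bash
cat > fit.py <<'E'
from h import *
from scipy.optimize import differential_evolution as DE
T=cv2.imread('pics/top0.png');S=cv2.imread('pics/scene0.png'); I={'top':T,'scene':S}
def hull(n,P,sc=4):
    m=np.zeros((400*sc,640*sc),np.uint8) 
    h=cv2.convexHull(((w2p(n,P)+.5)*sc).astype(np.int32)); cv2.fillConvexPoly(m,h,1)
    return cv2.resize(m.astype(np.float32),(640,400),interpolation=cv2.INTER_AREA)
def boxpts(x,y,yaw,dx,dy,z0,z1):
    c,s=np.cos(yaw),np.sin(yaw)
    return [(x+c*a-s*b,y+s*a+c*b,z) for a in(-dx/2,dx/2) for b in(-dy/2,dy/2) for z in(z0,z1)]
def fit(masks,dims,bounds):
    f=lambda p:sum(np.abs(hull(n,boxpts(*p,*dims))-m).sum()/m.sum() for n,m in masks.items())
    r=DE(f,bounds,maxiter=40,popsize=8,seed=1,tol=1e-4); return r.x,r.fun
if __name__=='__main__':
    def ym(n,roi,lo,hi):
        h=cv2.inRange(cv2.cvtColor(I[n],cv2.COLOR_BGR2HSV),lo,hi); m=np.zeros((400,640),np.float32)
        x,y,w,hh=roi; m[y:y+hh,x:x+w]=h[y:y+hh,x:x+w]>0; return m
    ro={'top':(420,205,30,35),'scene':(175,245,40,60)}
    for sel in(('top','scene'),('scene',)):
        M={n:ym(n,ro[n],(18,90,60),(40,255,255)) for n in sel}
        p,f=fit(M,(.034,.010,.040,.084),[(.43,.48),(-.34,-.28),(-np.pi/2,np.pi/2)]); print('key',sel,p[:2].round(4),np.degrees(p[2]).round(1),f)
    M={n:ym(n,ro[n],(18,90,60),(130,255,255)) for n in ro}
    M={n:cv2.morphologyEx(m,cv2.MORPH_CLOSE,np.ones((5,5))) for n,m in M.items()}
    for sel in(('top',),):
        p,f=fit({n:M[n] for n in sel},(.046,.046,.0,.036),[(.43,.48),(-.34,-.28),(-.8,.8)]); print('stand',sel,p[:2].round(4),np.degrees(p[2]).round(1),f)
    for n,o,k,pts in(('top',(292,158),7,((38,103),(312,50),(352,268),(85,328))),('scene',(300,185),5.026,((155,43),(318,112),(25,175)))):
        print(n,[p2w(n,o[0]+a/k-.43,o[1]+b/k-.43,.05).round(3)[:2] for a,b in pts])
    print('dish',p2w('top',292+176/7-.43,158+172/7-.43,.067).round(4),p2w('scene',300+189/5.026-.4,185+122/5.026-.4,.067).round(4))
E
python3 fit.py
```

```text
key ('top', 'scene') [ 0.4526 -0.3077] 10.8 0.695307195186615
key ('scene',) [ 0.4521 -0.3073] 9.2 0.14443780481815338Traceback (most recent call last):
    calc_energies = list(
        self._mapwrapper(self.func, parameters_pop[0:S])
    )
    return self.f(x, *self.args)
           ~~~~~~^^^^^^^^^^^^^^^
  File "fit.py", line 12, in <lambda>
    f=lambda p:sum(np.abs(hull(n,boxpts(*p,*dims))-m).sum()/m.sum() for n,m in masks.items())
               ~~~^^^^^^^^^^^^^^^^^^^^^^^^^^^^^^^^^^^^^^^^^^^^^^^^^^^^^^^^^^^^^^^^^^^^^^^^^^^
  File "fit.py", line 12, in <genexpr>
    f=lambda p:sum(np.abs(hull(n,boxpts(*p,*dims))-m).sum()/m.sum() for n,m in masks.items())
                          ~~~~^^^^^^^^^^^^^^^^^^^^
  File "fit.py", line 6, in hull
    h=cv2.convexHull(((w2p(n,P)+.5)*sc).astype(np.int32)); cv2.fillConvexPoly(m,h,1)
                       ~~~^^^^^
  File "h.py", line 8, in w2p
    K,R,t,r=cam(n); return cv2.projectPoints(np.array(P,float).reshape(-1,1,3),r,t,K,None)[0].reshape(-1,2)
            ~~~^^^
  File "h.py", line 4, in cam
    c=calibration(n); return np.array([[c['fx'],0,c['cx']],[0,c['fy'],c['cy']],[0,0,1.]]),cv2.Rodrigues(c['rvec'])[0],c['tvec'],c['rvec']
ValueError: time passes only in moves, steps and waits

The above exception was the direct cause of the following exception:

Traceback (most recent call last):
  File "fit.py", line 25, in <module>
    p,f=fit({n:M[n] for n in sel},(.046,.046,.0,.036),[(.43,.48),(-.34,-.28),(-.8,.8)]); print('stand',sel,p[:2].round(4),np.degrees(p[2]).round(1),f)
        ~~~^^^^^^^^^^^^^^^^^^^^^^^^^^^^^^^^^^^^^^^^^^^^^^^^^^^^^^^^^^^^^^^^^^^^^^^^^^^^
  File "fit.py", line 13, in fit
    r=DE(f,bounds,maxiter=40,popsize=8,seed=1,tol=1e-4); return r.x,r.fun
RuntimeError: The map-like callable must be of the form f(func, iterable), returning a sequence of numbers the same length as 'iterable'
```

```bash
sed -i 's/^def cam/from functools import lru_cache\n@lru_cache\ndef cam/' h.py
sed -i "s/^        p,f=fit(M,(.034,.010,.040,.084)/        p,f=fit(M,(.034,.010,.083 if sel==('top',) else .040,.084)/; s/for sel in(('top','scene'),('scene',)):/for sel in(('top',),('scene',)):/" fit.py
python3 fit.py
```

```text
key ('top',) [ 0.452  -0.3045] 29.0 0.2589285671710968
key ('scene',) [ 0.4521 -0.3073] 9.2 0.14443780481815338
stand ('top',) [ 0.453  -0.3101] -16.3 0.21474358439445496
top [array([0.591, 0.108]), array([ 0.617, -0.01 ]), array([ 0.522, -0.03 ]), array([0.493, 0.085])]
scene [array([0.5  , 0.089]), array([0.594, 0.109]), array([ 0.523, -0.026])]
dish [0.5599 0.0472 0.067 ] [0.5659 0.0441 0.067 ]
```

```bash
cat >> h.py <<'E'
from scipy.spatial.transform import Rotation as Ro
def plan(*tgts, start=None):
    """targets (x,y,z,yaw deg), tool down; prints scaled shift/turn per call, chained"""
    s=sense(); p=s['tool_pos']; R=Ro.from_euler('xyz',s['tcp_rot'],degrees=True)
    print('t',round(s['time_s'],2),'at',p.round(4),s['tcp_rot'].round(2),'F',s['force'].round(1),'M',s['ft_torque'].round(2),'w',round(s['gripper_width'],4),'j6',s['joint_pos'][5].round(1))
    for x,y,z,yaw in tgts:
        R2=Ro.from_euler('xyz',[180,0,yaw],degrees=True); q=np.array([x,y,z])
        print((x,y,z,yaw),'shift',(R.inv().apply(q-p)/.3).round(4),'turn',((R.inv()*R2).as_rotvec(degrees=True)/45).round(4))
        p,R=q,R2
E
python3 - <<'E'
from h import *
for n,u,v,z in(('case',518,313,.054),('beaker',520,233,.05),('oil',365,176,.088),('micro',488,255,.12),('microtop',482,215,.15),('joy',453,292,.08)): print(n,p2w('top',u*.8,v*.8,z).round(3))
plan((.29,-.36,.23,60),(.40,-.14,.2,100),(.48,-.02,.19,140),(.555,.045,.14,175),(.563,.0455,.12,192.4),(.563,.0455,.055,192.4))
E
```

```text
case [ 0.364 -0.251  0.054]
beaker [ 0.557 -0.255  0.05 ]
oil [0.679 0.124 0.088]
micro [ 0.496 -0.167  0.12 ]
microtop [ 0.584 -0.147  0.15 ]
joy [ 0.41  -0.092  0.08 ]
t 0.1 at [ 0.198  -0.5392  0.2305] [-1.799e+02 -1.000e-02  2.015e+01] F [ 0.4  0.1 -0.7] M [ 0.07 -0.06 -0.02] w 0.0852 j6 83.7
(0.29, -0.36, 0.23, 60) shift [ 0.4938 -0.4551  0.0025] turn [-0.0021 -0.001  -0.8855]
(0.4, -0.14, 0.2, 100) shift [ 0.8184 -0.0491  0.1   ] turn [-0.      0.     -0.8889]
(0.48, -0.02, 0.19, 140) shift [0.3476 0.3321 0.0333] turn [ 0.      0.     -0.8889]
(0.555, 0.045, 0.14, 175) shift [-0.0522  0.3267  0.1667] turn [ 0.      0.     -0.7778]
(0.563, 0.0455, 0.12, 192.4) shift [-0.0264  0.004   0.0667] turn [ 0.      0.     -0.3867]
(0.563, 0.0455, 0.055, 192.4) shift [-0.     -0.      0.2167] turn [0. 0. 0.]
```

Call:
jog_arm --series '[[[0.494, -0.455, -0.03], [-0.002, -0.001, -0.885], 1], [[0.494, -0.455, -0.03], [-0.002, -0.001, -0.885], 1], [[0.494, -0.455, -0.03], [-0.002, -0.001, -0.885], 1], [[0.494, -0.455, -0.03], [-0.002, -0.001, -0.885], 1], [[0.494, -0.455, -0.03], [-0.002, -0.001, -0.885], 1]]' --newtons 25

```text
time_s: 0.6
tool_pos: [0.2914, -0.3547, 0.2397]
tcp_rot: [-179.9, -0.2, 60.6]
force: [-0.4, -1.1, 0.8]
gripper_width: 0.0851
```

Call:
jog_arm --series '[[[0.818, -0.05, 0], [0, 0, -0.889], 1], [[0.818, -0.05, 0], [0, 0, -0.889], 1], [[0.818, -0.05, 0], [0, 0, -0.889], 1], [[0.818, -0.05, 0], [0, 0, -0.889], 1], [[0.818, -0.05, 0], [0, 0, -0.889], 1]]'

```text
time_s: 1.1
tool_pos: [0.3985, -0.1327, 0.2403]
tcp_rot: [180.0, -0.2, 100.9]
force: [0.2, -0.9, -0.2]
gripper_width: 0.0853
```

Call:
jog_arm --series '[[[0.35, 0.33, 0], [0, 0, -0.889], 1], [[0.35, 0.33, 0], [0, 0, -0.889], 1], [[0.35, 0.33, 0], [0, 0, -0.889], 1], [[0.35, 0.33, 0], [0, 0, -0.889], 1], [[0.35, 0.33, 0], [0, 0, -0.889], 1]]'

```text
time_s: 1.6
tool_pos: [0.4761, -0.0092, 0.24]
tcp_rot: [179.9, -0.2, 141.4]
force: [-0.2, -0.2, 0.1]
gripper_width: 0.0854
```

```bash
python3 -c "
from h import *
plan((.555,.045,.16,175),(.563,.0455,.11,192.4),(.563,.0455,.06,192.4))"
```

```text
t 1.6 at [ 0.4761 -0.0092  0.24  ] [179.89  -0.19 141.37] F [-0.2 -0.2  0.1] M [-0.03  0.09  0.01] w 0.0854 j6 29.8
(0.555, 0.045, 0.16, 175) shift [-0.0935  0.3048  0.267 ] turn [ 0.0036 -0.0034 -0.7474]
(0.563, 0.0455, 0.11, 192.4) shift [-0.0264  0.004   0.1667] turn [ 0.      0.     -0.3867]
(0.563, 0.0455, 0.06, 192.4) shift [-0.     -0.      0.1667] turn [0. 0. 0.]
```

Call:
jog_arm --series '[[[-0.094, 0.305, 0.267], [0.0036, -0.0034, -0.747], 1], [[-0.094, 0.305, 0.267], [0.0036, -0.0034, -0.747], 1], [[-0.094, 0.305, 0.267], [0.0036, -0.0034, -0.747], 1], [[-0.094, 0.305, 0.267], [0.0036, -0.0034, -0.747], 1], [[-0.094, 0.305, 0.267], [0.0036, -0.0034, -0.747], 1]]'

```text
time_s: 2.1
tool_pos: [0.5544, 0.0455, 0.1584]
tcp_rot: [-180.0, -0.2, 175.0]
force: [-0.1, -0.0, 0.2]
gripper_width: 0.0852
```

Call:
jog_arm --series '[[[-0.026, 0.004, 0.167], [0, 0, -0.387], 1], [[-0.026, 0.004, 0.167], [0, 0, -0.387], 1], [[-0.026, 0.004, 0.167], [0, 0, -0.387], 1], [[-0.026, 0.004, 0.167], [0, 0, -0.387], 1], [[-0.026, 0.004, 0.167], [0, 0, -0.387], 1]]'

```text
time_s: 2.6
tool_pos: [0.5631, 0.0458, 0.1098]
tcp_rot: [180.0, -0.0, -167.8]
force: [-0.1, 0.9, -0.2]
gripper_width: 0.0855
```

```bash
python3 - <<'E'
from h import *
plan((.563,.0455,.055,192.4))
a=grab_frame('top');b=grab_frame('scene')
cv2.imwrite('pics/c2.png',np.hstack([crop(a,285,150,70,70,5),crop(b,285,150,80,70,5)]))
E
```

```text
t 2.6 at [0.5631 0.0458 0.1098] [ 1.8000e+02 -3.0000e-02 -1.6776e+02] F [-0.1  0.9 -0.2] M [0.02 0.03 0.03] w 0.0855 j6 -14.0
(0.563, 0.0455, 0.055, 192.4) shift [ 0.0004 -0.0008  0.1826] turn [ 0.     -0.0006 -0.0036]
```

View pics/c2.png

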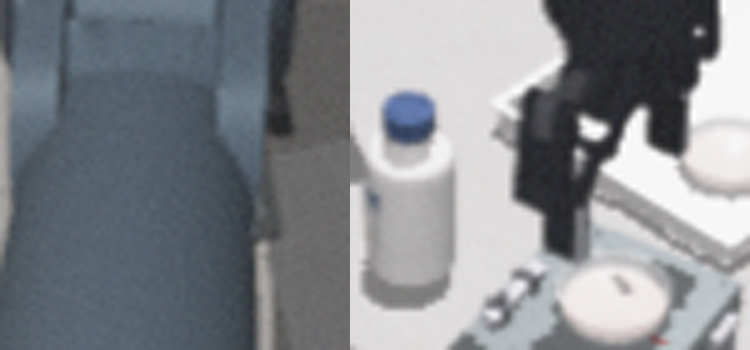

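The scene view shows the fingertips at crop (563,257) and about (668,153), straddling the dish. I'll check this against projection.

```bash
python3 - <<'E'
from h import *
y=np.radians(192.2);d=np.array([np.sin(y),-np.cos(y),0])
for z in(.110,.123):
  for w in(.0425,.057):
    P=[np.array([.5631,.0458,z])+k*w*d for k in(-1,1)]
    q=(w2p('scene',P)-[285,150])*5; q[:,0]+=350; print(z,w,q.round(0).tolist())
q=(w2p('scene',[[.5631,.0458,.067],[.5656,.0404,.067]])-[285,150])*5; q[:,0]+=350; print(q)
E
```

```text
0.11 0.0425 [[565.0, 274.0], [657.0, 176.0]]
0.11 0.057 [[548.0, 291.0], [672.0, 160.0]]
0.123 0.0425 [[566.0, 253.0], [658.0, 156.0]]
0.123 0.057 [[549.0, 271.0], [673.0, 140.0]]
[[609.32300073 289.97198222]
 [605.44015332 297.68831091]]
```

Call:
jog_arm --series '[[[0, 0, 0.1], [0, 0, 0], 1], [[0, 0, 0.2], [0, 0, 0], 1], [[0, 0, 0.2], [0, 0, 0], 1], [[0, 0, 0.2], [0, 0, 0], 0.6], [[0, 0, 0.2], [0, 0, 0], 0.6]]' --newtons 20

```text
time_s: 3.2
tool_pos: [0.5644, 0.0458, 0.0514]
tcp_rot: [-180.0, 0.1, -167.7]
force: [-0.0, 0.3, 0.3]
gripper_width: 0.0588
```

Call:
jog_arm --series '[[[0, 0, 0], [0, 0, 0], 0.5], [[0, 0, 0], [0, 0, 0], 0.5], [[0, 0, 0], [0, 0, 0], 0.5], [[0, 0, 0], [0, 0, 0], 0.5]]'

```text
time_s: 3.6
tool_pos: [0.5646, 0.0458, 0.0518]
tcp_rot: [-180.0, 0.2, -167.7]
force: [0.1, 0.0, 2.2]
gripper_width: 0.0554
```

Call:
jog_arm --series '[[[0, 0, -0.05], [0, 0, 0], 0.5], [[0, 0, -0.1], [0, 0, 0], 0.5], [[0, 0, -0.15], [0, 0, 0], 0.5], [[0, 0, -0.2], [0, 0, 0], 0.5]]'

```text
time_s: 4.0
tool_pos: [0.5642, 0.0458, 0.1123]
tcp_rot: [-180.0, 0.1, -167.7]
force: [0.1, -0.2, -0.6]
gripper_width: 0.0561
```

```bash
python3 - <<'E'
from h import *
plan((.50,.18,.12,220),(.44,.31,.08,250))
b=grab_frame('scene')
cv2.imwrite('pics/c3.png',crop(b,275,130,110,90,6))
E
```

```text
t 4.0 at [0.5642 0.0458 0.1123] [-1.7996e+02  1.3000e-01 -1.6771e+02] F [ 0.1 -0.2 -0.6] M [ 0.03 -0.02  0.02] w 0.0561 j6 -14.1
(0.5, 0.18, 0.12, 220) shift [ 0.114   0.4825 -0.0263] turn [-0.0015  0.0026 -0.6159]
(0.44, 0.31, 0.08, 250) shift [-0.1253  0.4605  0.1333] turn [-0.      0.     -0.6667]
```

View pics/c3.png

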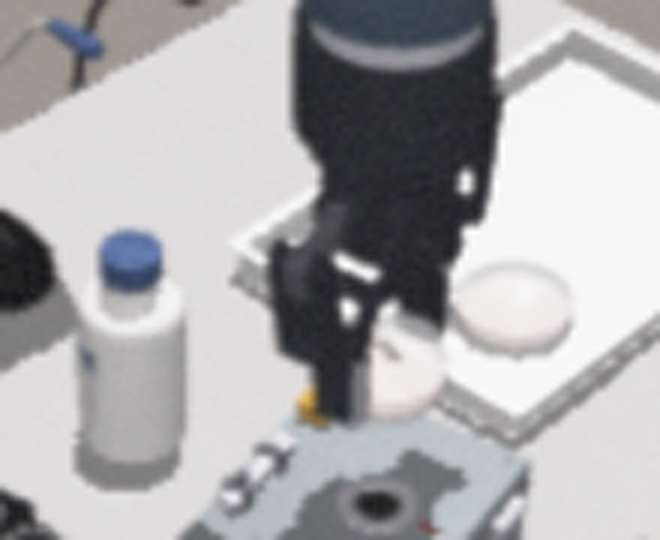

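The dish is lifted (centre at crop (405,370)) and perhaps a little tilted. The keyhole ring shows at (378,503).

```bash
python3 - <<'E'
from h import *
print('ring scene',p2w('scene',275+378/6-.42,130+503/6-.42,.052))
plan((.50,.18,.11,195),(.425,.33,.07,200),(.425,.33,.02,200))
E
```

```text
ring scene [0.56703759 0.04485747 0.052     ]
t 4.05 at [0.5659 0.0458 0.1149] [-179.91    0.35 -167.71] F [0.8 0.5 0.8] M [ 0.05 -0.03  0.04] w 0.056 j6 -14.1
(0.5, 0.18, 0.11, 195) shift [0.1195 0.4838 0.0148] turn [-0.0022  0.0078 -0.0602]
(0.425, 0.33, 0.07, 200) shift [0.1121 0.5477 0.1333] turn [ 0.      0.     -0.1111]
(0.425, 0.33, 0.02, 200) shift [ 0.     -0.      0.1667] turn [0. 0. 0.]
```

Call:
jog_arm --series '[[[0.06, 0.2, 0.01], [0, 0.008, -0.06], 0.5], [[0.12, 0.35, 0.01], [0, 0.008, -0.06], 0.5], [[0.12, 0.484, 0.01], [0, 0.008, -0.06], 0.5], [[0.12, 0.484, 0.01], [0, 0.008, -0.06], 0.5]]'

```text
time_s: 4.45
tool_pos: [0.497, 0.1847, 0.111]
tcp_rot: [180.0, -0.1, -164.6]
force: [1.1, -1.5, -0.4]
gripper_width: 0.0558
```

Call:
jog_arm --series '[[[0.03, 0.15, 0.03], [0, 0, -0.11], 0.5], [[0.06, 0.3, 0.07], [0, 0, -0.11], 0.5], [[0.112, 0.45, 0.13], [0, 0, -0.11], 0.5], [[0.112, 0.548, 0.13], [0, 0, -0.11], 0.5], [[0.112, 0.548, 0.13], [0, 0, -0.11], 0.5]]'

```text
time_s: 4.95
tool_pos: [0.4191, 0.3368, 0.0712]
tcp_rot: [179.9, -0.1, -159.4]
force: [1.0, -0.5, 0.5]
gripper_width: 0.0563
```

```bash
python3 - <<'E'
from h import *
plan((.425,.33,.02,200),(.425,.33,.006,200))
E
```

```text
t 4.95 at [0.4191 0.3368 0.0712] [ 1.7991e+02 -1.4000e-01 -1.5935e+02] F [ 1.  -0.5  0.5] M [-0.01 -0.09 -0.05] w 0.0563 j6 11.3
(0.425, 0.33, 0.02, 200) shift [-0.0108 -0.0283  0.1706] turn [ 0.002  -0.003   0.0144]
(0.425, 0.33, 0.006, 200) shift [ 0.     -0.      0.0467] turn [0. 0. 0.]
```

Call:
jog_arm --series '[[[-0.01, -0.028, 0.08], [0, 0, 0.014], 0.5], [[-0.01, -0.028, 0.16], [0, 0, 0.014], 0.5], [[-0.01, -0.028, 0.18], [0, 0, 0.014], 0.5], [[-0.01, -0.028, 0.2], [0, 0, 0.014], 0.5], [[-0.01, -0.028, 0.21], [0, 0, 0.014], 0.5]]'

```text
time_s: 5.45
tool_pos: [0.4254, 0.3297, 0.0084]
tcp_rot: [179.9, -0.1, -160.0]
force: [-0.2, -0.0, 0.7]
gripper_width: 0.0562
```

```bash
python3 - <<'E'
from h import *
plan()
b=grab_frame('scene');u,v=w2p('scene',[.425,.33,.01])[0].astype(int)
cv2.imwrite('pics/c4.png',crop(b,u-50,v-50,100,80,6)); print(u,v)
E
```

```text
t 5.45 at [0.4254 0.3297 0.0084] [ 1.7991e+02 -1.0000e-01 -1.6003e+02] F [-0.2 -0.   0.7] M [ 0.03  0.04 -0.04] w 0.0562 j6 11.0
368 154
```

View pics/c4.png

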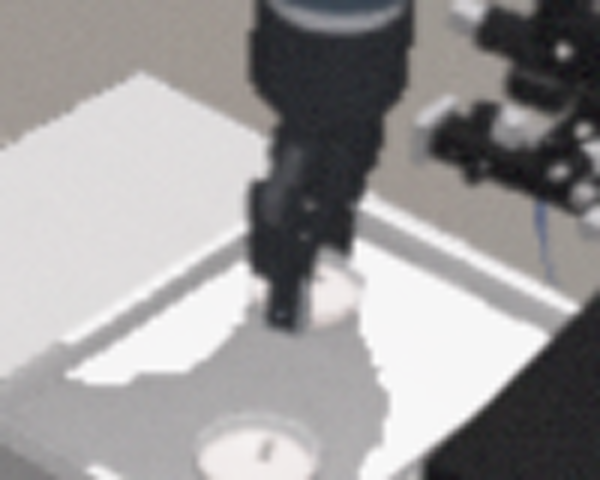

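The dish, at crop (310,295), is just above the tray floor and about flat. I'll lower it a few millimetres and release.

Call:
jog_arm --series '[[[0, 0, 0.008], [0, 0, 0], 0.5], [[0, 0, 0.015], [0, 0, 0], 0.5], [[0, 0, 0.015], [0, 0, 0], 0.8], [[0, 0, 0.015], [0, 0, 0], 0.8], [[0, 0, 0.01], [0, 0, 0], 0.85]]'

```text
time_s: 6.0
tool_pos: [0.4253, 0.3299, 0.0054]
tcp_rot: [179.9, -0.1, -160.0]
force: [0.4, -0.1, 0.1]
gripper_width: 0.0726
```

Call:
jog_arm --series '[[[0, 0, -0.05], [0, 0, 0], 0.85], [[0, 0, -0.15], [0, 0, 0], 0.85], [[0, 0, -0.3], [0, 0, 0], 0.85], [[0, 0, -0.45], [0, 0, 0], 0.85], [[0, 0, -0.6], [0, 0, 0], 0.85]]'

```text
time_s: 6.5
tool_pos: [0.4253, 0.3295, 0.1873]
tcp_rot: [179.9, -0.1, -160.0]
force: [0.7, 0.2, -1.3]
gripper_width: 0.0726
```

```bash
python3 - <<'E'
from h import *
plan((.47,.18,.23,180),(.46,-.06,.24,190),(.4525,-.28,.24,195),(.4525,-.308,.15,200))
b=grab_frame('scene');a=grab_frame('top');u,v=w2p('scene',[.425,.33,.01])[0].astype(int)
cv2.imwrite('pics/c5.png',np.hstack([crop(b,u-40,v-30,80,80,4),crop(a,192,180,100,80,4)])); cv2.imwrite('pics/top5.png',a);cv2.imwrite('pics/scene5.png',b)
E
```

```text
t 6.5 at [0.4253 0.3295 0.1873] [ 1.7991e+02 -1.1000e-01 -1.6001e+02] F [ 0.7  0.2 -1.3] M [ 0.02 -0.06 -0.03] w 0.0726 j6 11.0
(0.47, 0.18, 0.23, 180) shift [ 0.0305 -0.519  -0.143 ] turn [ 0.0016 -0.0027  0.4443]
(0.46, -0.06, 0.24, 190) shift [ 0.0333 -0.8    -0.0333] turn [ 0.      0.     -0.2222]
(0.4525, -0.28, 0.24, 195) shift [ 0.152  -0.7179 -0.    ] turn [ 0.      0.     -0.1111]
(0.4525, -0.308, 0.15, 200) shift [ 0.0242 -0.0902  0.3   ] turn [ 0.      0.     -0.1111]
```

View pics/c5.png

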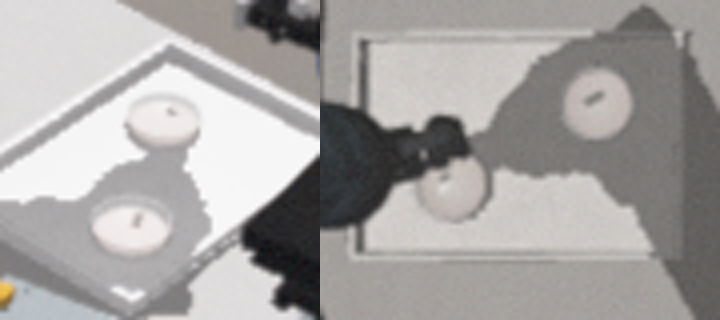

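The dish lies flat in the tray: (163,122) in the left crop and (455,187) in the right one. The other dish has not moved.

Call:
jog_arm --series '[[[0.03, -0.519, -0.15], [0, 0, 0.444], 0.6], [[0.03, -0.519, -0.15], [0, 0, 0.444], 0.6], [[0.03, -0.519, -0.15], [0, 0, 0.444], 0.6], [[0.03, -0.519, -0.15], [0, 0, 0.444], 0.6]]'

```text
time_s: 7.0
tool_pos: [0.4756, 0.179, 0.2384]
tcp_rot: [179.6, 0.7, 179.7]
force: [-0.2, 1.1, 0.0]
gripper_width: 0.0512
```

Call:
jog_arm --series '[[[0.033, -0.8, -0.033], [0, 0, -0.222], 0.6], [[0.033, -0.8, -0.033], [0, 0, -0.222], 0.6], [[0.033, -0.8, -0.033], [0, 0, -0.222], 0.6], [[0.033, -0.8, -0.033], [0, 0, -0.222], 0.6], [[0.033, -0.8, -0.033], [0, 0, -0.222], 0.6]]'

```text
time_s: 7.5
tool_pos: [0.4639, -0.0622, 0.2461]
tcp_rot: [179.7, 0.7, -170.2]
force: [0.9, 0.8, -0.2]
gripper_width: 0.0512
```

Call:
jog_arm --series '[[[0.152, -0.718, 0], [0, 0, -0.111], 0.6], [[0.152, -0.718, 0], [0, 0, -0.111], 0.6], [[0.152, -0.718, 0], [0, 0, -0.111], 0.6], [[0.152, -0.718, 0], [0, 0, -0.111], 0.6], [[0.152, -0.718, 0], [0, 0, -0.111], 0.6]]'

```text
time_s: 8.0
tool_pos: [0.4552, -0.2858, 0.2434]
tcp_rot: [179.8, 0.7, -165.4]
force: [-0.3, 1.4, -0.5]
gripper_width: 0.0509
```

```bash
python3 - <<'E'
from h import *
a=cv2.imread('pics/top5.png');c=cv2.imread('pics/scene5.png')
a2=grab_frame('top')
for n,im in(('top',a),('top',a2),('scene',c)):
    g=cv2.cvtColor(im,cv2.COLOR_BGR2GRAY); u,v=w2p(n,[.5663,.0425,.052])[0].round().astype(int)
    r=g[v-6:v+7,u-7:u+8].astype(float); m=np.clip(80-r,0,None); Y,X=np.mgrid[v-6:v+7,u-7:u+8]
    print(n,u,v,r.min(),m.sum(), p2w(n,(X*m).sum()/m.sum(),(Y*m).sum()/m.sum(),.050).round(4) if m.sum() else '')
cv2.imwrite('pics/c6.png',np.hstack([crop(a,295,160,50,45,7),crop(c,310,185,55,45,7)]))
plan((.4525,-.308,.15,200),(.4525,-.308,.09,200),(.4525,-.308,.049,200))
E
```

```text
top 318 181 51.0 393.0 [0.5667 0.0438 0.05  ]
top 318 181 58.0 266.0 [0.567  0.0438 0.05  ]
scene 337 214 34.0 463.0 [0.5662 0.0458 0.05  ]
t 8.05 at [ 0.4553 -0.2875  0.2432] [ 179.87    0.67 -165.45] F [-0.  -3.   0.8] M [-0.14 -0.05  0.03] w 0.0513 j6 -53.9
(0.4525, -0.308, 0.15, 200) shift [ 0.0297 -0.0646  0.3101] turn [ 0.0022  0.015  -0.1211]
(0.4525, -0.308, 0.09, 200) shift [ 0.  -0.   0.2] turn [0. 0. 0.]
(0.4525, -0.308, 0.049, 200) shift [ 0.     -0.      0.1367] turn [0. 0. 0.]
```

View pics/c6.png

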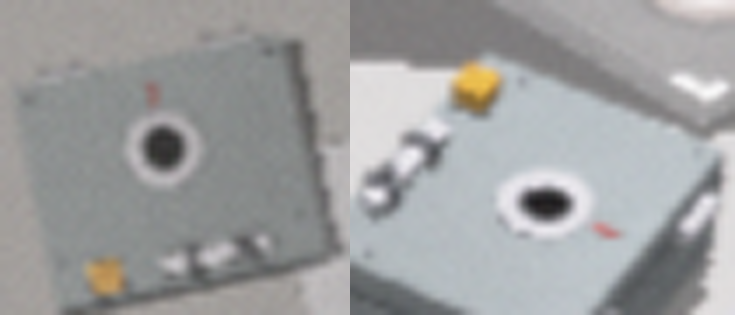

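Keyhole at about (0.5665, 0.0445), and both cameras agree within 2 mm. Next I go down on the key.

Call:
jog_arm --series '[[[0.03, -0.066, 0.15], [0.002, 0.015, -0.121], 0.6], [[0.03, -0.066, 0.31], [0.002, 0.015, -0.121], 0.6], [[0.03, -0.066, 0.45], [0.002, 0.015, -0.121], 0.6], [[0.03, -0.066, 0.5], [0.002, 0.015, -0.121], 0.6], [[0.03, -0.066, 0.5], [0.002, 0.015, -0.121], 0.6]]'

```text
time_s: 8.55
tool_pos: [0.4508, -0.3051, 0.0893]
tcp_rot: [179.6, -0.2, -159.9]
force: [1.0, 0.3, 0.6]
gripper_width: 0.0509
```

```bash
python3 - <<'E'
from h import *
plan((.4525,-.3078,.050,200))
b=grab_frame('scene');cv2.imwrite('pics/c7.png',np.hstack([crop(b,150,220,80,80,5),crop(grab_frame('top'),400,190,70,80,5)]))
E
```

```text
t 8.55 at [ 0.4508 -0.3051  0.0893] [ 179.58   -0.2  -159.94] F [1.  0.3 0.6] M [ 0.05 -0.    0.01] w 0.0509 j6 -60.8
(0.4525, -0.3078, 0.05, 200) shift [-0.0027 -0.0115  0.1309] turn [ 0.0094 -0.0045  0.0012]
```

View pics/c7.png

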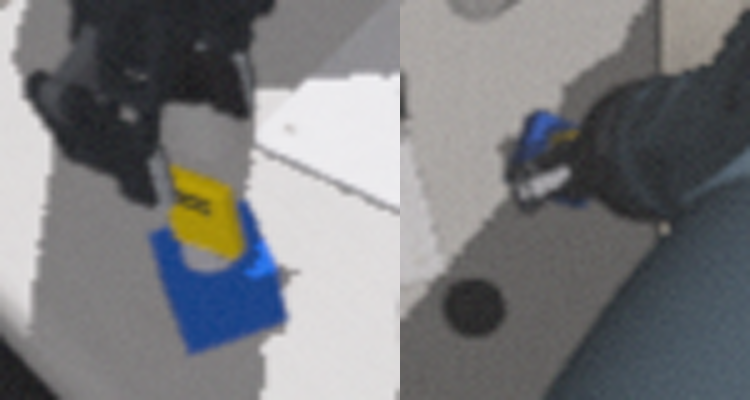

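The fingers straddle the bow (yellow at crop (207,212)), so I'll descend and close.

Call:
jog_arm --series '[[[-0.003, -0.012, 0.05], [0.009, -0.0045, 0], 0.6], [[-0.003, -0.012, 0.1], [0.009, -0.0045, 0], 0.6], [[-0.003, -0.012, 0.128], [0.009, -0.0045, 0], 0.6], [[-0.003, -0.012, 0.128], [0.009, -0.0045, 0], 0.3], [[-0.003, -0.012, 0.128], [0.009, -0.0045, 0], 0.2]]' --newtons 25

```text
time_s: 9.15
tool_pos: [0.4561, -0.3109, 0.0558]
tcp_rot: [-179.6, 0.2, -159.9]
force: [-0.1, 0.3, 0.6]
gripper_width: 0.0228
```

Call:
jog_arm --series '[[[0, 0, 0], [0, 0, 0], 0.1], [[0, 0, 0], [0, 0, 0], 0], [[0, 0, 0], [0, 0, 0], 0], [[0, 0, 0], [0, 0, 0], 0]]'

```text
time_s: 9.55
tool_pos: [0.4566, -0.3113, 0.0565]
tcp_rot: [-179.5, 0.3, -159.9]
force: [-0.3, 0.6, 2.8]
gripper_width: 0.0096
```

```bash
python3 -c "
from h import *
plan()"
```

```text
t 9.55 at [ 0.4566 -0.3113  0.0565] [-179.5     0.29 -159.94] F [-0.3  0.6  2.8] M [ 0.11  0.08 -0.01] w 0.0096 j6 -60.9
```

Call:
jog_arm --series '[[[0, 0, -0.05], [0, 0, 0], 0], [[0, 0, -0.1], [0, 0, 0], 0], [[0, 0, -0.2], [0, 0, 0], 0], [[0, 0, -0.3], [0, 0, 0], 0], [[0, 0, -0.4], [0, 0, 0], 0]]' --newtons 40

```text
time_s: 10.05
tool_pos: [0.4553, -0.3102, 0.1774]
tcp_rot: [-179.5, 0.3, -159.9]
force: [1.6, -0.8, -1.0]
gripper_width: 0.0092
```

Call:
jog_arm --series '[[[0, 0, -0.15], [0, 0, 0], 0], [[0, 0, -0.3], [0, 0, 0], 0], [[0, 0, -0.3], [0, 0, 0], 0]]'

```text
time_s: 10.35
tool_pos: [0.4571, -0.3118, 0.2742]
tcp_rot: [-179.0, 0.6, -159.9]
force: [-0.3, -0.3, -0.6]
gripper_width: 0.0091
```

```bash
python3 - <<'E'
from h import *
plan((.455,-.08,.265,195),(.565,.045,.24,192.4),(.5665,.0445,.14,192.4))
cv2.imwrite('pics/s8.png',grab_frame('scene'));cv2.imwrite('pics/t8.png',grab_frame('top'))
E
```

```text
t 10.35 at [ 0.4571 -0.3118  0.2742] [-178.95    0.59 -159.94] F [-0.3 -0.3 -0.6] M [-0.02  0.01 -0.02] w 0.0091 j6 -60.9
(0.455, -0.08, 0.265, 195) shift [-0.2582  0.7288  0.02  ] turn [-0.0227  0.0141  0.1124]
(0.565, 0.045, 0.24, 192.4) shift [-0.462   0.3076  0.0833] turn [ 0.     -0.      0.0578]
(0.5665, 0.0445, 0.14, 192.4) shift [-0.0045 -0.0027  0.3333] turn [0. 0. 0.]
```

Call:
jog_arm --series '[[[-0.258, 0.729, 0], [-0.023, 0.014, 0.112], 0], [[-0.258, 0.729, 0], [-0.023, 0.014, 0.112], 0], [[-0.258, 0.729, 0], [-0.023, 0.014, 0.112], 0], [[-0.258, 0.729, 0], [-0.023, 0.014, 0.112], 0], [[-0.258, 0.729, 0], [-0.023, 0.014, 0.112], 0]]'

```text
time_s: 10.95
tool_pos: [0.4509, -0.075, 0.2644]
tcp_rot: [179.4, -0.5, -164.9]
force: [0.4, -0.3, -1.0]
gripper_width: 0.0094
```

Call:
jog_arm --series '[[[-0.462, 0.308, 0.06], [0, 0, 0.058], 0], [[-0.462, 0.308, 0.06], [0, 0, 0.058], 0], [[-0.462, 0.308, 0.06], [0, 0, 0.058], 0], [[-0.462, 0.308, 0.06], [0, 0, 0.058], 0], [[-0.462, 0.308, 0.06], [0, 0, 0.058], 0]]'

```text
time_s: 11.45
tool_pos: [0.5601, 0.0528, 0.2427]
tcp_rot: [179.3, -0.8, -167.3]
force: [0.0, 0.2, -0.8]
gripper_width: 0.0094
```

```bash
python3 - <<'E'
from h import *
plan((.5665,.0445,.16,192.4),(.5665,.0445,.13,192.4))
E
```

```text
t 11.45 at [0.5601 0.0528 0.2427] [ 179.32   -0.78 -167.27] F [ 0.   0.2 -0.8] M [-0.    0.01  0.  ] w 0.0094 j6 -14.1
(0.5665, 0.0445, 0.16, 192.4) shift [-0.0185 -0.035   0.2752] turn [ 0.0151 -0.0174  0.0073]
(0.5665, 0.0445, 0.13, 192.4) shift [-0.  -0.   0.1] turn [0. 0. 0.]
```

Call:
jog_arm --series '[[[-0.0185, -0.035, 0.15], [0.015, -0.0174, 0.007], 0], [[-0.0185, -0.035, 0.275], [0.015, -0.0174, 0.007], 0], [[-0.0185, -0.035, 0.38], [0.015, -0.0174, 0.007], 0], [[-0.0185, -0.035, 0.4], [0.015, -0.0174, 0.007], 0], [[-0.0185, -0.035, 0.4], [0.015, -0.0174, 0.007], 0]]'

```text
time_s: 11.95
tool_pos: [0.5636, 0.0441, 0.1212]
tcp_rot: [179.9, -0.3, -167.6]
force: [0.9, 0.5, -0.9]
gripper_width: 0.0089
```

```bash
python3 - <<'E'
from h import *
plan((.5665,.0445,.115,192.4))
b=grab_frame('scene');cv2.imwrite('pics/s9.png',b);cv2.imwrite('pics/t9.png',grab_frame('top'))
cv2.imwrite('pics/c9.png',crop(b,305,160,65,70,8))
E
```

```text
t 11.95 at [0.5636 0.0441 0.1212] [ 179.95   -0.26 -167.64] F [ 0.9  0.5 -0.9] M [-0.05 -0.01  0.06] w 0.0089 j6 -14.3
(0.5665, 0.0445, 0.115, 192.4) shift [-0.0098 -0.0006  0.0205] turn [ 0.0012 -0.0058 -0.001 ]
```

View pics/c9.png

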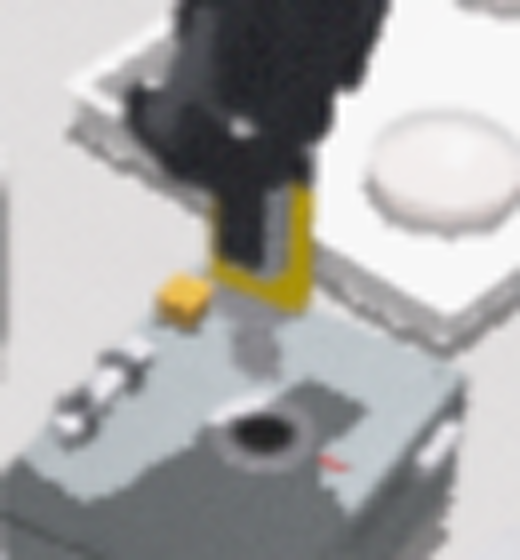

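The key hangs upright: blade end at about (262,377) in the crop, bow's lower corners at (215,278) and (305,310), bore at (263,435).

```bash
python3 - <<'E'
from h import *
T=np.array([.5636,.0441,.1212]);y=np.radians(12.4);ex=np.array([np.cos(y),np.sin(y),0]);ey=np.array([-np.sin(y),np.cos(y),0])
q=lambda P:((w2p('scene',P)-[305,160]+.5)*8).round(0).tolist()
for a in(-.004,0,.004):
    g=T+a*ex+[0,0,.0095]
    print(a,'bowlow',q([g+sx*.017*ex+sy*.005*ey-[0,0,.026] for sx in(-1,1) for sy in(-1,1)]),'tip',q([g+sx*.0075*ex-[0,0,.058] for sx in(-1,0,1)]))
print('bore',q([[.5665,.0445,.052]]),'bow top',q([T+[0,0,.0275]]))
h=cv2.cvtColor(cv2.imread('pics/s9.png'),cv2.COLOR_BGR2HSV)
m=cv2.inRange(h,(20,120,80),(35,255,255))[170:202,328:350]; ys,xs=np.nonzero(m); print((xs.min()+328-305)*8,(xs.max()+329-305)*8,(ys.min()+10)*8,(ys.max()+11)*8)
E
```

```text
-0.004 bowlow [[192.0, 283.0], [209.0, 265.0], [289.0, 324.0], [306.0, 305.0]] tip [[225.0, 364.0], [246.0, 373.0], [267.0, 382.0]]
0 bowlow [[203.0, 288.0], [220.0, 270.0], [300.0, 329.0], [317.0, 310.0]] tip [[236.0, 369.0], [257.0, 378.0], [278.0, 387.0]]
0.004 bowlow [[214.0, 293.0], [232.0, 274.0], [312.0, 334.0], [329.0, 315.0]] tip [[247.0, 373.0], [268.0, 382.0], [289.0, 392.0]]
bore [[263.0, 431.0]] bow top [[264.0, 186.0]]
184 312 184 320
```

Call:
jog_arm --series '[[[-0.01, -0.001, 0.02], [0.001, -0.006, 0], 0], [[-0.01, -0.001, 0.02], [0.001, -0.006, 0], 0], [[-0.01, -0.001, 0.02], [0.001, -0.006, 0], 0]]'

```text
time_s: 12.35
tool_pos: [0.5702, 0.0446, 0.1188]
tcp_rot: [-179.9, 0.5, -167.6]
force: [0.1, 0.9, -0.7]
gripper_width: 0.0092
```

```bash
python3 -c "
from h import *
plan((.5665,.0445,.105,192.4))"
```

```text
t 12.35 at [0.5702 0.0446 0.1188] [-179.9     0.45 -167.63] F [ 0.1  0.9 -0.7] M [0.03 0.07 0.  ] w 0.0092 j6 -14.3
(0.5665, 0.0445, 0.105, 192.4) shift [0.0125 0.0025 0.0461] turn [-0.0022  0.01   -0.0006]
```

Call:
jog_arm --series '[[[0, 0, 0], [0, 0, 0], 0], [[0, 0, 0], [0, 0, 0], 0], [[0, 0, 0], [0, 0, 0], 0]]'

```text
time_s: 12.65
tool_pos: [0.5703, 0.0446, 0.119]
tcp_rot: [-179.9, 0.5, -167.6]
force: [-0.1, -0.3, -1.6]
gripper_width: 0.0093
```

Call:
jog_arm --series '[[[0.0125, 0, 0], [0, 0.01, 0], 0], [[0.0125, 0, 0], [0, 0.01, 0], 0], [[0.0125, 0, 0], [0, 0.01, 0], 0]]'

```text
time_s: 12.95
tool_pos: [0.5665, 0.0438, 0.1189]
tcp_rot: [-179.9, 0.0, -167.6]
force: [0.4, -0.6, 0.0]
gripper_width: 0.0092
```

Call:
jog_arm --series '[[[0, 0, 0], [0, 0, 0], 0], [[0, 0, 0], [0, 0, 0], 0], [[0, 0, 0], [0, 0, 0], 0]]'

```text
time_s: 13.25
tool_pos: [0.5666, 0.0438, 0.1189]
tcp_rot: [-179.9, 0.0, -167.6]
force: [-0.5, 0.0, -0.5]
gripper_width: 0.0094
```

```bash
python3 -c "
from h import *
plan((.5665,.0445,.105,192.4))"
```

```text
t 13.25 at [0.5666 0.0438 0.1189] [-179.9     0.   -167.62] F [-0.5  0.  -0.5] M [0.01 0.04 0.02] w 0.0094 j6 -14.3
(0.5665, 0.0445, 0.105, 192.4) shift [-0.0003  0.0024  0.0464] turn [-0.0022  0.0001 -0.0005]
```

Call:
jog_arm --series '[[[0, 0.002, 0.015], [-0.002, 0, 0], 0], [[0, 0.002, 0.03], [-0.002, 0, 0], 0], [[0, 0.002, 0.045], [-0.002, 0, 0], 0], [[0, 0.002, 0.055], [-0.002, 0, 0], 0], [[0, 0.002, 0.055], [-0.002, 0, 0], 0]]'

```text
time_s: 13.75
tool_pos: [0.5658, 0.0444, 0.1016]
tcp_rot: [180.0, -0.1, -167.6]
force: [-0.3, 0.1, -0.6]
gripper_width: 0.0096
```

Call:
jog_arm --series '[[[0, 0, 0.01], [0, 0, 0], 0], [[0, 0, 0.02], [0, 0, 0], 0], [[0, 0, 0.023], [0, 0, 0], 0], [[0, 0, 0.023], [0, 0, 0], 0]]'

```text
time_s: 14.15
tool_pos: [0.5665, 0.0443, 0.0948]
tcp_rot: [-180.0, -0.0, -167.6]
force: [2.8, -0.3, -0.3]
gripper_width: 0.0096
```

```bash
python3 -c "
from h import *
plan((.5665,.0445,.092,192.4))"
```

```text
t 14.15 at [0.5665 0.0443 0.0948] [-1.7998e+02 -1.0000e-02 -1.6762e+02] F [ 2.8 -0.3 -0.3] M [-0.12 -0.53 -0.01] w 0.0096 j6 -14.3
(0.5665, 0.0445, 0.092, 192.4) shift [-0.0002  0.0008  0.0095] turn [-0.0004 -0.0002 -0.0005]
```

Call:
jog_arm --series '[[[-0.004, 0, 0.005], [0, 0, 0], 0], [[-0.004, 0, 0.012], [0, 0, 0], 0], [[-0.004, 0, 0.012], [0, 0, 0], 0]]'

```text
time_s: 14.45
tool_pos: [0.5671, 0.0446, 0.0907]
tcp_rot: [180.0, -0.1, -167.6]
force: [0.4, -0.5, -1.3]
gripper_width: 0.0091
```

Call:
jog_arm --series '[[[0, 0, 0.006], [0, 0, 0], 0], [[0, 0, 0.012], [0, 0, 0], 0], [[0, 0, 0.012], [0, 0, 0], 0]]'

```text
time_s: 14.75
tool_pos: [0.5671, 0.0446, 0.0868]
tcp_rot: [180.0, -0.1, -167.6]
force: [0.9, 0.6, -1.1]
gripper_width: 0.0091
```

```bash
python3 -c "
from h import *
plan()"
```

```text
t 14.75 at [0.5671 0.0446 0.0868] [ 1.7999e+02 -8.0000e-02 -1.6762e+02] F [ 0.9  0.6 -1.1] M [-0.06 -0.2  -0.04] w 0.0091 j6 -14.3
```

Call:
jog_arm --series '[[[-0.001, 0, 0.004], [0, 0, 0], 0], [[-0.001, 0, 0.006], [0, 0, 0], 0], [[-0.001, 0, 0.006], [0, 0, 0], 0]]'

```text
time_s: 15.05
tool_pos: [0.5673, 0.0447, 0.0849]
tcp_rot: [180.0, -0.1, -167.6]
force: [0.7, -0.4, -1.3]
gripper_width: 0.0091
```

Call:
jog_arm --series '[[[0, 0, 0.003], [0, 0, 0], 0], [[0, 0, 0.005], [0, 0, 0], 0], [[0, 0, 0.005], [0, 0, 0], 0]]'

```text
time_s: 15.35
tool_pos: [0.5674, 0.0447, 0.0837]
tcp_rot: [180.0, -0.1, -167.6]
force: [-0.7, 0.3, 3.4]
gripper_width: 0.0093
```

Call:
jog_arm --series '[[[0, 0, 0.003], [0, 0, 0], 0], [[0, 0, 0.003], [0, 0, 0], 0]]'

```text
time_s: 15.55
tool_pos: [0.5675, 0.0447, 0.0832]
tcp_rot: [180.0, -0.1, -167.6]
force: [-0.6, -0.8, 3.9]
gripper_width: 0.009
```

Call:
jog_arm --series '[[[0, 0, 0], [0, 0, -0.07], 0], [[0, 0, 0], [0, 0, -0.14], 0], [[0, 0, 0], [0, 0, -0.14], 0]]'

```text
time_s: 15.85
tool_pos: [0.5677, 0.0445, 0.0834]
tcp_rot: [-180.0, -0.0, -161.3]
force: [-1.3, -0.7, 3.6]
gripper_width: 0.0088
```

Call:
jog_arm --series '[[[0, 0, 0], [0, 0, -0.08], 0], [[0, 0, 0], [0, 0, -0.16], 0], [[0, 0, 0], [0, 0, -0.16], 0]]'

```text
time_s: 16.15
tool_pos: [0.5681, 0.0444, 0.0836]
tcp_rot: [-180.0, 0.0, -154.2]
force: [0.0, -0.5, 3.4]
gripper_width: 0.0095
```

```bash
python3 -c "
from h import *
plan()"
```

```text
t 16.15 at [0.5681 0.0444 0.0836] [-1.7995e+02  1.0000e-02 -1.5420e+02] F [ 0.  -0.5  3.4] M [-0.07  0.02 -0.  ] w 0.0095 j6 -27.7
```

Call:
jog_arm --series '[[[0.002, 0, 0.003], [0, 0, -0.08], 0], [[0.002, 0, 0.003], [0, 0, -0.14], 0], [[0.002, 0, 0.003], [0, 0, -0.14], 0]]'

```text
time_s: 16.45
tool_pos: [0.5682, 0.0442, 0.0832]
tcp_rot: [-179.9, 0.1, -148.0]
force: [-0.1, -0.3, 4.4]
gripper_width: 0.0092
```

Call:
jog_arm --series '[[[0, 0, 0.003], [0, 0, -0.08], 0], [[0, 0, 0.003], [0, 0, -0.14], 0], [[0, 0, 0.003], [0, 0, -0.14], 0]]'

```text
time_s: 16.75
tool_pos: [0.5688, 0.0442, 0.0828]
tcp_rot: [-179.9, 0.1, -141.8]
force: [-0.5, -1.0, 6.4]
gripper_width: 0.0096
```

Call:
jog_arm --series '[[[0, 0, 0.002], [0, 0, -0.08], 0], [[0, 0, 0.002], [0, 0, -0.1], 0], [[0, 0, 0.002], [0, 0, -0.1], 0]]'

```text
time_s: 17.05
tool_pos: [0.5693, 0.0442, 0.0828]
tcp_rot: [-179.8, 0.2, -137.5]
force: [0.1, -0.9, 6.1]
gripper_width: 0.0095
```

```bash
python3 -c "
from h import *
plan()"
```

```text
t 17.05 at [0.5693 0.0442 0.0828] [-1.7981e+02  1.6000e-01 -1.3746e+02] F [ 0.1 -0.9  6.1] M [-0.04  0.13 -0.04] w 0.0095 j6 -44.4
```

Call:
jog_arm --series '[[[0, 0, 0], [0, 0, 0.17], 0], [[0, 0, 0], [0, 0, 0.34], 0], [[0, 0, 0], [0, 0, 0.51], 0], [[0, 0, 0], [0, 0, 0.67], 0], [[0, 0, 0], [0, 0, 0.67], 0]]'

```text
time_s: 17.55
tool_pos: [0.5695, 0.0444, 0.0831]
tcp_rot: [-179.9, 0.3, -167.7]
force: [0.4, -0.2, 4.2]
gripper_width: 0.0093
```

Call:
jog_arm --series '[[[0, 0, 0.001], [0, 0, 0.08], 0], [[0, 0, 0.001], [0, 0, 0.15], 0], [[0, 0, 0.001], [0, 0, 0.15], 0]]'

```text
time_s: 17.85
tool_pos: [0.5696, 0.0444, 0.0829]
tcp_rot: [-180.0, 0.3, -174.4]
force: [-0.6, -0.2, 5.0]
gripper_width: 0.0095
```

Call:
jog_arm --series '[[[0, 0, 0.002], [0, 0, 0.08], 0], [[0, 0, 0.002], [0, 0, 0.15], 0], [[0, 0, 0.002], [0, 0, 0.15], 0]]'

```text
time_s: 18.15
tool_pos: [0.5699, 0.0444, 0.0827]
tcp_rot: [-180.0, 0.3, 178.9]
force: [-0.5, -1.3, 4.9]
gripper_width: 0.0091
```

```bash
python3 -c "
from h import *
plan((.568,.0446,.0828,178))"
```

```text
t 18.15 at [0.5699 0.0444 0.0827] [-179.99    0.33  178.85] F [-0.5 -1.3  4.9] M [-0.02  0.08 -0.01] w 0.0091 j6 -0.8
(0.568, 0.0446, 0.0828, 178) shift [ 0.0064  0.0007 -0.0003] turn [-0.0003  0.0073  0.019 ]
```

Call:
jog_arm --series '[[[0.006, 0, 0.001], [0, 0.007, 0.05], 0], [[0.006, 0, 0.001], [0, 0.007, 0.13], 0], [[0.006, 0, 0.001], [0, 0.007, 0.13], 0]]'

```text
time_s: 18.45
tool_pos: [0.569, 0.0442, 0.0829]
tcp_rot: [-180.0, 0.1, 173.0]
force: [0.3, -0.9, 5.0]
gripper_width: 0.0094
```

Call:
jog_arm --series '[[[0, 0, 0.002], [0, 0, 0.08], 0], [[0, 0, 0.002], [0, 0, 0.14], 0], [[0, 0, 0.002], [0, 0, 0.14], 0]]'

```text
time_s: 18.75
tool_pos: [0.5689, 0.0436, 0.0825]
tcp_rot: [-179.9, 0.1, 166.7]
force: [-0.8, -1.1, 5.9]
gripper_width: 0.0089
```

Call:
jog_arm --series '[[[0.001, 0, 0.002], [0, 0, 0.08], 0], [[0.001, 0, 0.002], [0, 0, 0.12], 0], [[0.001, 0, 0.002], [0, 0, 0.12], 0]]'

```text
time_s: 19.05
tool_pos: [0.5686, 0.0431, 0.0822]
tcp_rot: [-179.9, 0.2, 161.4]
force: [-1.5, -1.5, 6.8]
gripper_width: 0.0094
```

```bash
python3 -c "
from h import *
plan((.568,.0446,.0828,163))"
```

```text
t 19.05 at [0.5686 0.0431 0.0822] [-1.7987e+02  1.6000e-01  1.6138e+02] F [-1.5 -1.5  6.8] M [-0.32  0.3   0.03] w 0.0094 j6 16.7
(0.568, 0.0446, 0.0828, 163) shift [ 0.0035  0.004  -0.0021] turn [-0.0029  0.0035 -0.0359]
```

Call:
jog_arm --series '[[[0, 0, -0.011], [0, 0, 0], 0], [[0, 0, -0.011], [0, 0, -0.17], 0], [[0, 0, -0.011], [0, 0, -0.34], 0], [[0, 0, -0.011], [0, 0, -0.51], 0], [[0, 0, -0.011], [0, 0, -0.68], 0]]'

```text
time_s: 19.55
tool_pos: [0.5676, 0.0433, 0.0846]
tcp_rot: [-179.9, -0.1, -167.6]
force: [0.4, 0.5, -0.6]
gripper_width: 0.0092
```

```bash
python3 -c "
from h import *
plan((.5682,.0446,.0855,192.4),(.5682,.0476,.0855,192.4))"
```

```text
t 19.55 at [0.5676 0.0433 0.0846] [-1.7985e+02 -5.0000e-02 -1.6763e+02] F [ 0.4  0.5 -0.6] M [-0.03 -0.02 -0.  ] w 0.0092 j6 -14.3
(0.5682, 0.0446, 0.0855, 192.4) shift [-0.0028  0.0039 -0.0032] turn [-0.0033 -0.0011 -0.0007]
(0.5682, 0.0476, 0.0855, 192.4) shift [-0.0021  0.0098  0.    ] turn [0. 0. 0.]
```

Call:
jog_arm --series '[[[-0.002, 0.005, -0.002], [-0.003, 0, 0], 0], [[-0.002, 0.01, -0.002], [-0.003, 0, 0], 0], [[-0.002, 0.01, -0.002], [-0.003, 0, 0], 0]]'

```text
time_s: 19.85
tool_pos: [0.5676, 0.0464, 0.0849]
tcp_rot: [-180.0, -0.1, -167.7]
force: [0.5, -0.2, -1.1]
gripper_width: 0.0092
```

```bash
python3 -c "
from h import *
plan()"
```

```text
t 19.85 at [0.5676 0.0464 0.0849] [-1.7998e+02 -5.0000e-02 -1.6771e+02] F [ 0.5 -0.2 -1.1] M [-0.1  -0.23  0.01] w 0.0092 j6 -14.0
```

Call:
jog_arm --series '[[[0, 0.005, 0], [0, 0, 0], 0], [[0, 0.005, 0], [0, 0, 0], 0], [[0, 0.005, 0], [0, 0, 0], 0]]'

```text
time_s: 20.15
tool_pos: [0.5677, 0.0474, 0.0849]
tcp_rot: [-179.9, -0.0, -167.7]
force: [2.2, -3.1, -1.4]
gripper_width: 0.0093
```

```bash
python3 -c "
from h import *
plan()"
```

```text
t 20.15 at [0.5677 0.0474 0.0849] [-1.7992e+02 -3.0000e-02 -1.6774e+02] F [ 2.2 -3.1 -1.4] M [-0.81 -0.58  0.  ] w 0.0093 j6 -13.8
```

Call:
jog_arm --series '[[[0, -0.01, 0], [0, 0, 0], 0], [[0, -0.02, 0], [0, 0, 0], 0], [[0, -0.026, 0], [0, 0, 0], 0], [[0, -0.026, 0], [0, 0, 0], 0]]'

```text
time_s: 20.55
tool_pos: [0.569, 0.0397, 0.0848]
tcp_rot: [-180.0, -0.1, -167.8]
force: [-0.1, -0.1, -0.9]
gripper_width: 0.0093
```

```bash
python3 -c "
from h import *
plan()"
```

```text
t 20.55 at [0.569  0.0397 0.0848] [-1.7995e+02 -6.0000e-02 -1.6776e+02] F [-0.1 -0.1 -0.9] M [0.   0.04 0.03] w 0.0093 j6 -14.6
```

Call:
jog_arm --series '[[[0, -0.004, 0], [0, 0, 0], 0], [[0, -0.004, 0], [0, 0, 0], 0], [[0, -0.004, 0], [0, 0, 0], 0]]'

```text
time_s: 20.85
tool_pos: [0.5692, 0.0387, 0.0848]
tcp_rot: [-180.0, -0.1, -167.8]
force: [0.0, 1.4, -1.0]
gripper_width: 0.0092
```

```bash
python3 -c "
from h import *
plan((.5684,.043,.085,192.4))"
```

```text
t 20.85 at [0.5692 0.0387 0.0848] [-1.7997e+02 -6.0000e-02 -1.6776e+02] F [ 0.   1.4 -1. ] M [ 0.06 -0.05  0.03] w 0.0092 j6 -14.7
(0.5684, 0.043, 0.085, 192.4) shift [-0.0003  0.0146 -0.0006] turn [-0.0007 -0.0014 -0.0036]
```

Call:
jog_arm --series '[[[0, 0.007, 0], [0, 0, 0], 0], [[0, 0.0135, 0], [0, 0, 0], 0], [[0, 0.0135, 0.004], [0, 0, 0], 0], [[0, 0.0135, 0.008], [0, 0, 0], 0], [[0, 0.0135, 0.008], [0, 0, 0], 0]]'

```text
time_s: 21.35
tool_pos: [0.5682, 0.0426, 0.0821]
tcp_rot: [-180.0, -0.1, -167.8]
force: [-0.0, -0.6, -0.6]
gripper_width: 0.0096
```

Call:
jog_arm --series '[[[0, 0, 0.001], [0, 0, -0.08], 0], [[0, 0, 0.001], [0, 0, -0.16], 0], [[0, 0, 0.001], [0, 0, -0.16], 0]]'

```text
time_s: 21.65
tool_pos: [0.5683, 0.0426, 0.0819]
tcp_rot: [-180.0, -0.1, -160.6]
force: [-0.0, 0.0, 0.4]
gripper_width: 0.0095
```

```bash
python3 -c "
from h import *
plan((.5684,.0427,.0826,208))"
```

```text
t 21.65 at [0.5683 0.0426 0.0819] [-1.7997e+02 -8.0000e-02 -1.6058e+02] F [-0.   0.   0.4] M [ 0.03  0.01 -0.03] w 0.0095 j6 -21.5
(0.5684, 0.0427, 0.0826, 208) shift [-0.0003  0.0003 -0.0022] turn [-0.0004 -0.0017 -0.1907]
```

Fz is zero below the old contact height, so the blade is probably entering the slot. I'll ease it down.

Call:
jog_arm --series '[[[0, 0, 0.004], [0, 0, 0], 0], [[0, 0, 0.007], [0, 0, 0], 0], [[0, 0, 0.007], [0, 0, 0], 0]]'

```text
time_s: 21.95
tool_pos: [0.5687, 0.0426, 0.0802]
tcp_rot: [-180.0, -0.0, -160.6]
force: [-0.3, -0.1, 5.2]
gripper_width: 0.0094
```

```bash
python3 -c "
from h import *
plan()"
```

```text
t 21.95 at [0.5687 0.0426 0.0802] [-1.7996e+02 -3.0000e-02 -1.6061e+02] F [-0.3 -0.1  5.2] M [0.07 0.26 0.  ] w 0.0094 j6 -21.5
```

Call:
jog_arm --series '[[[0, 0, 0], [0, 0, 0.08], 0], [[0, 0, 0], [0, 0, 0.12], 0], [[0, 0, 0], [0, 0, 0.12], 0]]'

```text
time_s: 22.25
tool_pos: [0.5686, 0.0426, 0.0799]
tcp_rot: [-180.0, -0.0, -166.0]
force: [0.1, -0.4, -0.7]
gripper_width: 0.0093
```

Call:
jog_arm --series '[[[0.001, 0, 0.001], [0, 0, 0.08], 0], [[0.001, 0, 0.001], [0, 0, 0.12], 0], [[0.001, 0, 0.001], [0, 0, 0.12], 0]]'

```text
time_s: 22.55
tool_pos: [0.568, 0.0425, 0.0792]
tcp_rot: [-180.0, -0.1, -171.4]
force: [-0.6, -0.4, -0.7]
gripper_width: 0.0094
```

```bash
python3 -c "
from h import *
plan((.5684,.0427,.0805,185))"
```

```text
t 22.55 at [0.568  0.0425 0.0792] [-1.7996e+02 -9.0000e-02 -1.7138e+02] F [-0.6 -0.4 -0.7] M [-0.09 -0.01 -0.02] w 0.0094 j6 -10.7
(0.5684, 0.0427, 0.0805, 185) shift [-0.0016  0.0005 -0.0043] turn [-0.001  -0.0019  0.0804]
```

Force is gone and it is sinking at yaw about 190. Pushing further down in small steps.

Call:
jog_arm --series '[[[0, 0, 0.004], [0, 0, 0], 0], [[0, 0, 0.008], [0, 0, 0], 0], [[0, 0, 0.008], [0, 0, 0], 0]]'

```text
time_s: 22.85
tool_pos: [0.5677, 0.0425, 0.0764]
tcp_rot: [-180.0, -0.1, -171.4]
force: [-0.3, 0.8, -0.6]
gripper_width: 0.009
```

Call:
jog_arm --series '[[[0, 0, 0.004], [0, 0, 0], 0], [[0, 0, 0.007], [0, 0, 0], 0], [[0, 0, 0.007], [0, 0, 0], 0]]'

```text
time_s: 23.15
tool_pos: [0.5677, 0.0425, 0.0742]
tcp_rot: [-180.0, -0.1, -171.4]
force: [1.1, 0.7, -0.5]
gripper_width: 0.0094
```

```bash
python3 -c "
from h import *
plan()"
```

```text
t 23.15 at [0.5677 0.0425 0.0742] [-1.7996e+02 -1.3000e-01 -1.7136e+02] F [ 1.1  0.7 -0.5] M [ 0.05 -0.02 -0.01] w 0.0094 j6 -10.7
```

Call:
jog_arm --series '[[[0, 0, 0.004], [0, 0, 0], 0], [[0, 0, 0.006], [0, 0, 0], 0], [[0, 0, 0.006], [0, 0, 0], 0]]'

```text
time_s: 23.45
tool_pos: [0.5677, 0.0425, 0.0726]
tcp_rot: [-180.0, -0.1, -171.4]
force: [-0.6, -0.5, 0.7]
gripper_width: 0.0095
```

Call:
jog_arm --series '[[[0, 0, 0.004], [0, 0, 0], 0], [[0, 0, 0.004], [0, 0, 0], 0], [[0, 0, 0.004], [0, 0, 0], 0]]'

```text
time_s: 23.75
tool_pos: [0.5677, 0.0425, 0.0725]
tcp_rot: [-180.0, -0.1, -171.4]
force: [-3.0, 0.9, 7.7]
gripper_width: 0.0091
```

```bash
python3 -c "
from h import *
plan()"
```

```text
t 23.75 at [0.5677 0.0425 0.0725] [-1.7995e+02 -8.0000e-02 -1.7135e+02] F [-3.   0.9  7.7] M [ 0.04  0.68 -0.03] w 0.0091 j6 -10.7
```

The shoulder is on the ring (TCP z 0.0725, the predicted home height). Turning clockwise.

Call:
jog_arm --series '[[[0, 0, 0], [0, 0, 0.1], 0], [[0, 0, 0], [0, 0, 0.2], 0], [[0, 0, 0], [0, 0, 0.3], 0], [[0, 0, 0], [0, 0, 0.4], 0], [[0, 0, 0], [0, 0, 0.4], 0]]'

```text
time_s: 24.25
tool_pos: [0.5678, 0.0424, 0.0726]
tcp_rot: [-179.9, -0.1, 170.7]
force: [-1.8, -0.5, 1.3]
gripper_width: 0.0097
```

```bash
python3 -c "
from h import *
plan()"
```

```text
t 24.25 at [0.5678 0.0424 0.0726] [-1.7992e+02 -5.0000e-02  1.7065e+02] F [-1.8 -0.5  1.3] M [-0.04  0.08 -0.03] w 0.0097 j6 7.3
```

Call:
jog_arm --series '[[[0, 0, 0], [0, 0, 0.1], 0], [[0, 0, 0], [0, 0, 0.2], 0], [[0, 0, 0], [0, 0, 0.3], 0], [[0, 0, 0], [0, 0, 0.3], 0]]'

```text
time_s: 24.65
tool_pos: [0.5677, 0.0421, 0.0726]
tcp_rot: [-179.9, -0.0, 157.2]
force: [0.2, -1.3, 0.9]
gripper_width: 0.0093
```

```bash
python3 -c "
from h import *
plan()"
```

```text
t 24.65 at [0.5677 0.0421 0.0726] [-1.7988e+02 -2.0000e-02  1.5725e+02] F [ 0.2 -1.3  0.9] M [-0.17  0.12  0.03] w 0.0093 j6 20.7
```

Call:
jog_arm --series '[[[0, 0, 0], [0, 0, 0.08], 0], [[0, 0, 0], [0, 0, 0.16], 0], [[0, 0, 0], [0, 0, 0.24], 0]]'

```text
time_s: 24.95
tool_pos: [0.5677, 0.0422, 0.0726]
tcp_rot: [-179.9, -0.0, 146.5]
force: [-0.8, -0.2, 0.9]
gripper_width: 0.0093
```

```bash
python3 -c "
from h import *
plan()"
```

```text
t 24.95 at [0.5677 0.0422 0.0726] [-1.7987e+02 -1.0000e-02  1.4649e+02] F [-0.8 -0.2  0.9] M [-0.07  0.1   0.05] w 0.0093 j6 31.4
```

Call:
jog_arm --series '[[[0, 0, 0], [0, 0, 0.08], 0], [[0, 0, 0], [0, 0, 0.16], 0], [[0, 0, 0], [0, 0, 0.2], 0]]'

```text
time_s: 25.25
tool_pos: [0.5676, 0.0422, 0.0726]
tcp_rot: [-179.9, 0.0, 137.6]
force: [-0.4, 0.2, 0.6]
gripper_width: 0.0093
```

```bash
python3 -c "
from h import *
plan()"
```

```text
t 25.25 at [0.5676 0.0422 0.0726] [-179.88    0.    137.58] F [-0.4  0.2  0.6] M [0.01 0.09 0.1 ] w 0.0093 j6 40.3
```

Call:
jog_arm --series '[[[0, 0, 0], [0, 0, 0.07], 0], [[0, 0, 0], [0, 0, 0.14], 0], [[0, 0, 0], [0, 0, 0.14], 0]]'

```text
time_s: 25.55
tool_pos: [0.5677, 0.0423, 0.0726]
tcp_rot: [-179.9, 0.0, 131.4]
force: [-0.0, -0.5, 0.2]
gripper_width: 0.0091
```

```bash
python3 -c "
from h import *
plan()"
```

```text
t 25.55 at [0.5677 0.0423 0.0726] [-1.7989e+02  2.0000e-02  1.3143e+02] F [-0.  -0.5  0.2] M [-0.07  0.09  0.07] w 0.0091 j6 46.5
```

Call:
jog_arm --series '[[[0, 0, 0], [0, 0, 0.07], 0], [[0, 0, 0], [0, 0, 0.14], 0], [[0, 0, 0], [0, 0, 0.14], 0]]'

```text
time_s: 25.85
tool_pos: [0.5677, 0.0422, 0.0726]
tcp_rot: [-179.9, 0.0, 125.3]
force: [-0.3, -0.1, 1.7]
gripper_width: 0.0097
```

```bash
python3 -c "
from h import *
plan()
b=grab_frame('scene');cv2.imwrite('pics/c10.png',crop(b,305,160,65,70,8))"
```

```text
t 25.85 at [0.5677 0.0422 0.0726] [-1.7988e+02  5.0000e-02  1.2531e+02] F [-0.3 -0.1  1.7] M [-0.17  0.14  0.27] w 0.0097 j6 52.6
```

View pics/c10.png

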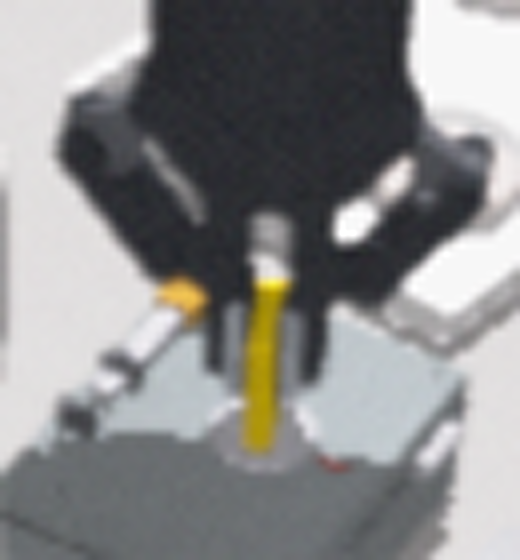

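The bolt now reaches into the brass keeper (crop (180,300)). The key sits home and the torque has jumped to 0.27 N m, so it is at the stop. One more nudge to confirm.

Call:
jog_arm --series '[[[0, 0, 0], [0, 0, 0.07], 0], [[0, 0, 0], [0, 0, 0.12], 0], [[0, 0, 0], [0, 0, 0.12], 0]]'

```text
time_s: 26.2
tool_pos: [0.5676, 0.0422, 0.0726]
tcp_rot: [-179.9, 0.1, 120.1]
force: [-0.2, -1.0, 1.1]
gripper_width: 0.0094
```

```bash
python3 -c "
from h import *
plan()"
```

```text
t 26.2 at [0.5676 0.0422 0.0726] [-1.7987e+02  6.0000e-02  1.2012e+02] F [-0.2 -1.   1.1] M [-0.2   0.15  0.59] w 0.0094 j6 57.8
```

Hard stop (0.59 N m). I'll relax the twist, open and retreat straight up.

Call:
jog_arm --series '[[[0, 0, 0], [0, 0, -0.1], 0], [[0, 0, 0], [0, 0, -0.17], 0], [[0, 0, 0], [0, 0, -0.17], 0.1], [[0, 0, 0], [0, 0, -0.17], 0.4], [[0, 0, 0], [0, 0, -0.17], 0.5]]'

```text
time_s: 26.7
tool_pos: [0.5677, 0.0422, 0.0726]
tcp_rot: [-179.9, 0.0, 127.7]
force: [-0.0, 0.0, 0.0]
gripper_width: 0.0374
```

Call:
jog_arm --series '[[[0, 0, 0], [0, 0, 0], 0.5], [[0, 0, 0], [0, 0, 0], 0.5], [[0, 0, -0.05], [0, 0, 0], 0.5], [[0, 0, -0.15], [0, 0, 0], 0.5], [[0, 0, -0.25], [0, 0, 0], 0.5]]'

```text
time_s: 27.2
tool_pos: [0.567, 0.0424, 0.1478]
tcp_rot: [-179.8, -0.0, 127.7]
force: [0.8, -0.4, 0.4]
gripper_width: 0.0428
```

Call:
jog_arm --series '[[[0, 0, -0.15], [0, 0, 0], 0.5], [[0, 0, -0.3], [0, 0, 0], 0.5], [[0, 0, -0.3], [0, 0, 0], 0.5], [[0, 0, -0.3], [0, 0, 0], 0.5]]'

```text
time_s: 27.6
tool_pos: [0.5684, 0.0426, 0.2391]
tcp_rot: [-180.0, 0.1, 127.7]
force: [0.5, -0.3, -0.7]
gripper_width: 0.0431
```

```bash
python3 - <<'E'
from h import *
plan()
b=grab_frame('scene')
y=np.radians(-22.6+0); print('expected bow low/top px',((w2p('scene',[[.5684,.0427,.056],[.5684,.0427,.1]])-[305,160]+.5)*5).round())
cv2.imwrite('pics/c11.png',np.hstack([crop(b,305,170,65,60,6),crop(b,180,200,60,60,6)])[:,:750])
E
```

```text
t 27.6 at [0.5684 0.0426 0.2391] [-1.7996e+02  9.0000e-02  1.2773e+02] F [ 0.5 -0.3 -0.7] M [ 0.03 -0.01 -0.  ] w 0.0431 j6 50.2
expected bow low/top px [[165. 267.]
 [167. 200.]]
```

View pics/c11.png

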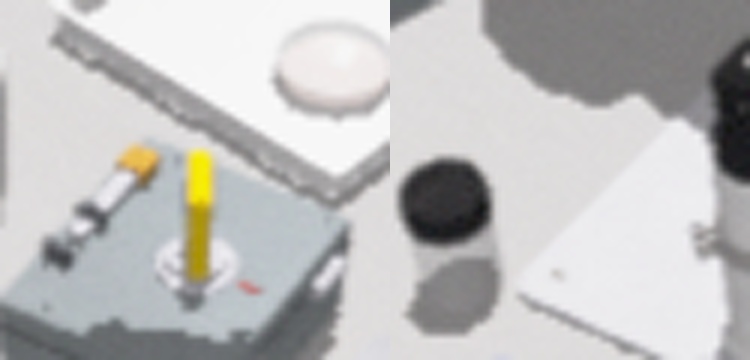

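The key stands upright and alone in the ring (bow from (200,152) to (200,280), matching the home-height projection), and the bolt is in the keeper at (135,165). Handing in.

```bash
python3 -c "
from station import *
finish_job(); s=sense(); print(s['time_s'],s['force'])"
```

```text
the job is handed in; nothing more can be done
the job is handed in; nothing more can be done
```

I set the dish down flat in the tray beside the other one. The key is fully home in the lock and turned clockwise to its stop, and I handed the job in at about 27.6 s. `finish_job()` reports no verdict.

**Dish:** the view straight after release shows it flat, with the other dish unmoved.

**Key insertion:** the first turning sweep did not drop in because the key was about 1–2 mm off centre. I found the bore's centre by touching its walls gently and tried again. The highest vertical force I read while the blade was on the core was about 7 N, against the 24 N limit. The forces are read only at the end of each move. It came down at TCP z 0.0725 m, the height I had predicted for fully home.

**Locking:** I turned it clockwise until the torque rose to 0.59 N m at a hard stop. I then eased the twist, let go and raised the gripper clear.

**Last checks:** the final picture shows:
- the key upright in the ring at about the expected home height
- the bolt in the keeper
- the gripper clear, with wrist force at noise level

I could not read the lock angle, so the stop is judged from torque and the picture. I did not look again at the bottle, oil bottle or beaker at the end. I planned the path clear of them and saw no sign of contact.

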